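Free and take off the hanger plate of a used heater with a T-handled hex key

TASK

Take the hanger plate off the back of the heater. Fit the larger T-handled hex key into the hidden socket at the bottom of the round lock, turning it until it drops fully home, then turn the lock with the key (not with the fingers) counterclockwise seen from above until its latch finger is clear of the plate's path, and leave the key standing in the lock. Only then slide the plate along its keyhole slots to their wide ends, lift it off the studs and lay it down flat, without dropping it, in the middle of the felt pad, leaving the other things where they are.

Things in the scene. Friction and masses are not known exactly. Their poses are not given: they have to be found in the camera images.
- heater: White heater lying face down, fixed, 230 (x) x 270 (y) x 70 mm high. Origin: centre of its underside. Its flat back (top) carries two headed studs at x = -12, y = -90 and +20 mm (neck 10 mm across, 7.5 tall; head 20 mm across, its top 12.5 mm above the back) and the lock at x = 36, y = 84 mm. The plate slides towards the heater's +x.
- lock: Round metal boss on the heater's back, 50 mm across, 40 mm tall, with a latch finger at its foot along its own -y. Origin: on its upright axis at the heater's back. Turns counterclockwise (from above) to open, 0.12 N m of friction, stays where left, stop at 1.4 rad from square (finger along the heater's -y); starts -0.15 to 0.25 rad from square.
- bore_mouth (a point): Centre of the mouth of the lock's bore, 40 mm above the heater's back. The bore is 26 mm across and 22 mm deep; at its bottom a hexagonal socket, 20.3 mm across flats and 14 mm deep (its mouth 18 mm, its floor 4 mm above the heater's back). The hexagon's angle to the latch finger is not known.
- latch_tip (a point): End of the latch finger, 55 mm from the lock's axis, 6 mm above the heater's back (finger 12 mm wide, 1 to 11 mm above the back). It starts across the plate's path; it is clear when this end is less than 25 mm from the lock's axis measured along the heater's y, about 1.1 rad or more from square.
- plate: Loose steel hanger plate 100 (x) x 170 (y) x 5 mm, 0.45 kg, lying on the heater's back. Origin: centre of underside, at first at x = -30, y = -35 mm in the heater's frame, axes parallel. Keyhole slots at y = -55 and 55: 13 mm wide from x = -8 to 24.5, wide end 28 x 28 mm centred on x = -22. Studs at first at its x = 18: it comes off once slid 40 mm (+-3) to the heater's +x.
- plate_grip (a point): On the rib that stands on the plate's middle, 29 mm above the plate's underside. The rib is 10 mm thick (plate's x), 60 mm long (y) and reaches from 5 to 40 mm above the underside.
- key: Larger T-handled hex key, 0.35 kg, upright in the rack. Origin: centre of its lower tip. Hexagonal shaft 19 mm across flats, two flats facing its x; tip tapered over 4 mm to 12 mm across; collar 36 mm across from 44 to 50 mm above the tip. Home in the lock its tip is 4 mm above the heater's back; resting unaligned on the socket's mouth, about 10 mm higher. Let go, it leans up to 7 degrees.
- key_bar (a point): Middle of the larger key's black crossbar, 76 mm above its tip. The crossbar is 95 mm long (key's y), 16 mm wide (x) and 20 mm tall.
- small_key: A smaller T-handled hex key, loose, too thin for the lock, in the rack's other hole. Origin: its tip; crossbar 65 mm long, at the same height as the other key's. Leave it alone.
- rack: Wooden rack block, fixed, 190 (x) x 70 (y) x 60 mm high, with two 29 mm holes at x = -55 and +55 mm in which the keys hang, either way round. Origin: centre of its underside. It stands to the left or right of the heater.
- felt: Blue felt pad, fixed, 220 x 220 x 6 mm, on the other side of the heater. Origin: centre of its underside.
- mug: White mug, 76 mm across, 90 mm tall, loose. Origin: centre of its underside. Leave it.
- spray: Grey bottle, 60 mm across, 140 mm tall, loose. Origin: centre of its underside. Leave it.
- carton: Small cardboard carton 60 x 100 x 45 mm, loose, beyond the heater. Origin: centre of its underside. Leave it.

How it is judged:
By the outcome, as a careful person would: the job done as asked, in the order asked, and still so for the second after the job is handed in, with the robot touching nothing.
It also fails if it takes over 64 s, if anything falls off the work surface, if the arm or the gripper's body presses on something with over 40 N, if the wrist force passes 120 N, or if a joint passes its speed limit or range.

ROBOT

A 7-joint arm with a two-finger parallel gripper is mounted at the origin on the work surface. World frame = base frame: x ahead of the robot, y to its left, z up, the work surface at z = 0. Lengths are in mm, angles in degrees, forces in N, time in s.
With the tool pointing down it reaches from about 400 to 875 mm from the base axis. Payload 4.4 kg.
Tool frame: the origin (TCP) lies midway between the tips of the shut fingers; the grasp point (between the pads) lies 19 mm behind it; y points along the fingers, x is the direction in which the jaws open and shut, and the axes are right-handed (so a half turn about y gives the same grasp; the last joint's range is limited). The gripper opens to 85 mm and grips with 20 to 120 N. Pads are 22 mm wide; open, the fingers measure 114 mm over their backs; the gripper's body (76 mm by 85 mm) begins 54 mm behind the grasp point. The pads swing forward as they close: fully open they stand 13 mm farther back than shut.
Start: joints at [71.688, 36.005, 2.206, 86.941, -1.547, 57.084, -1.146], TCP at [163.232, -629.184, 231.313] pointing down, gripper open.
Joint ranges: [-175.42, 175.42], [-21.48, 121.26], [-71.46, 75.88], [10.55, 141.38], [-63.04, 243.04], [13.31, 113.54], [-168.57, 168.57]. Speed limits (degrees/s): [147.25, 147.25, 180, 180, 180, 180, 180].

INTERFACE

Orientations are given as [roll, pitch, yaw] about the fixed x, y, z axes, in that order (R = Rz(yaw) Ry(pitch) Rx(roll)).
In Python, from station import * gives the robot as it stands.
- The arm moves only by the tool step_arm, never from a script. Its argument "commands" is a list of rows, each a list of 5 numbers: the shift along the tool's x, y, z in mm, then the turn about the tool's y in rad, then the finger opening in mm, from 0 to 85.4. In form: [[tx, ty, tz, yaw, fingers], ...]. A call has 1 to 12 rows; each row shifts and turns the commanded pose from where the row before left it, along the tool's axes as they then stand; what a row does not reach is not made up. A row lasts 1/8 s, in which the tool goes at most 62.5 mm and 10.7 degrees, less where a joint would pass 70% of its speed; a pose out of reach is approached as far as the arm can. A call is refused whole if a number of a shift passes 62.5 or a number of a turn 0.188, either way. A call with a gripper value outside its range is refused whole. The fingers move at their own pace and stop on an object; "newtons" is the grip in N (left out, the last holds). Time passes only in rows, so rows that do not move let the fingers close. It gives the time, the measured TCP pose, the force and the opening at its end, in the units of the state.
- observe(): the state, without advancing time (a new reading comes with each control period).
- read_camera(name): name is "scene" or "top" or "wrist"; returns the picture (480x640x3 uint8, red, green, blue); there is no depth.
- calibration(name): a dict with "camera_matrix" (3x3 intrinsics, pixels), "cam_to_world" (4x4, takes a point from camera to world coordinates); the wrist camera has in their place "T_tool_cam" (4x4, takes a point from camera to tool coordinates, whose origin is the TCP and whose axes are the tool frame's). Camera axes: x right, y down, z forward; pixel columns grow to the right and rows downward; lengths in mm; the calibration is good to about 2 mm. A picture is of the moment at which its call begins: read the wrist's pose just before it. calibration takes no time and is no camera call.
- close_job(): hands the job in, once; it reports no verdict.
The state is a dict: "t": time; "joints": joint angles; "qvel": joint speeds; "tau": joint torques, N m; "tool_pos": TCP position; "ee_rot": TCP orientation; "ft_force": force on the tool from outside, world axes, zero at the start; "torque": the same for the moment, N m; "opening": finger opening in mm.
Only numpy, scipy, OpenCV 4.12 (cv2) and the standard library are available. Lean on these libraries where they do the work, as an engineer would, in place of code of your own. Each camera call takes 0.05 s, during which the arm holds its last target.

## Working session

There is one attempt and no reset: what is moved stays moved. The work goes in short steps, Python scripts to look and compute and a tool call to move; the robot and the scene stay as the last step left them, time stands still between calls to the robot, and variables do not carry over. Pictures are saved under pics/ and viewed, and the job is handed in when it is done.

Besides the shell and the picture viewer there is one more tool, called after "Call:" in YAML: its name, and indented under it one key for each argument. step_arm: Moves the arm, as the interface text tells. Its arguments: {"type":"object","properties":{"commands":{"type":"array"},"newtons":{"type":"number"}},"required":["commands"]}

```bash
ls; mkdir -p pics; python3 - <<'E'
from station import *
import cv2, numpy as np
o=observe(); print(o)
for n in ("scene","top","wrist"):
    im=read_camera(n); cv2.imwrite(f"pics/{n}0.png",im[:,:,::-1])
    c=calibration(n); print(n,{k:np.round(v,3).tolist() for k,v in c.items()})
E
```

```text
pics
{'t': 0.0, 'joints': array([71.69109419, 36.05689973,  2.2008725 , 86.99678078, -1.54728257,
       57.08490527, -1.1483452 ]), 'qvel': array([ 0.0668636 ,  0.01387972, -0.02286773,  0.06495831, -0.04646939,
        0.0177718 ,  0.03205444]), 'tau': array([ 1.36746810e-03, -5.63400042e+01,  1.22584954e+00, -1.93449855e+01,
        1.07720160e-02,  1.04493127e-02, -2.26574650e-05]), 'tool_pos': array([ 163.05980019, -628.5575247 ,  230.40700442]), 'ee_rot': array([-90.00012373,   0.10897064, -75.46239686]), 'ft_force': array([-0.44435279, -0.52673436,  0.34292246]), 'torque': array([-0.02024115, -0.01220554, -0.00507485]), 'opening': 85.23702975921549}
scene {'camera_matrix': [[556.217, 0.0, 319.519], [0.0, 556.217, 240.085], [0.0, 0.0, 1.0]], 'cam_to_world': [[-0.776, 0.529, -0.342, 1032.991], [0.63, 0.639, -0.44, 517.795], [-0.014, -0.558, -0.83, 1095.412], [0.0, 0.0, 0.0, 1.0]]}
top {'camera_matrix': [[586.14, 0.0, 318.903], [0.0, 586.14, 236.855], [0.0, 0.0, 1.0]], 'cam_to_world': [[-0.026, -0.995, 0.097, 477.171], [-0.999, 0.028, 0.017, -4.827], [-0.019, -0.097, -0.995, 1260.841], [0.0, 0.0, 0.0, 1.0]]}
wrist {'camera_matrix': [[395.301, 0.0, 315.995], [0.0, 395.301, 248.952], [0.0, 0.0, 1.0]], 'T_tool_cam': [[1.0, 0.001, -0.0, -0.668], [0.0, -0.325, 0.946, -142.197], [0.001, -0.946, -0.325, 82.977], [0.0, 0.0, 0.0, 1.0]]}
```

View pics/scene0.png

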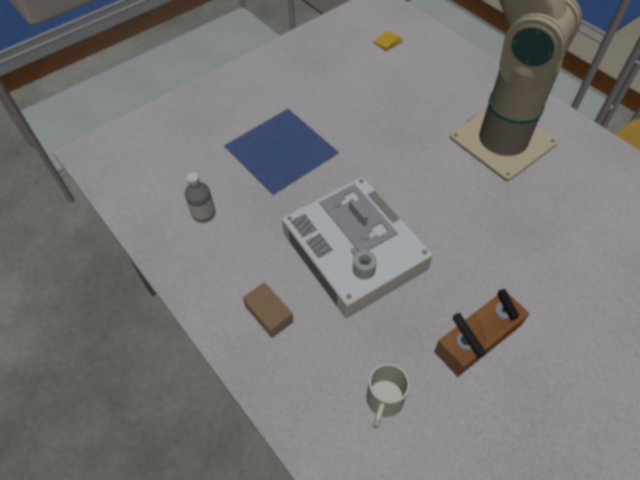

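View pics/top0.png

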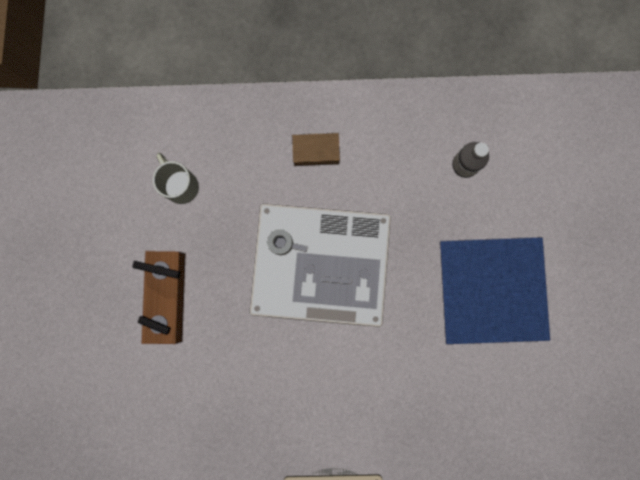

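View pics/wrist0.png

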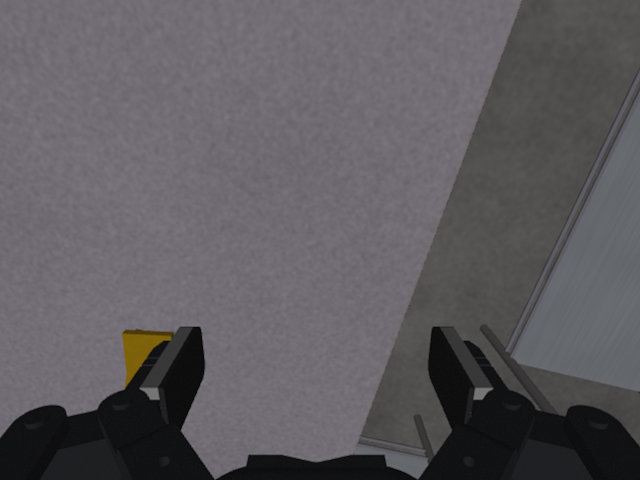

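The top view shows the rack on the left (+y) with black bars at about (156,269), the larger, and (154,325). The heater is centred near (320,265), with the lock at (281,242) and the felt at (496,290). Measuring next.

```bash
cat > h.py <<'E'
import numpy as np, cv2
from station import *
def ray(name,uv,T=None):
    c=calibration(name); K=np.array(c["camera_matrix"])
    M=np.array(c["cam_to_world"]) if T is None else T
    uv=np.atleast_2d(np.asarray(uv,float))
    d=np.c_[uv,np.ones(len(uv))]@np.linalg.inv(K).T@M[:3,:3].T
    return M[:3,3],d
def plane(name,uv,z,T=None):
    o,d=ray(name,uv,T); s=(z-o[2])/d[:,2]
    return o+d*s[:,None]
def wristT(st):
    from scipy.spatial.transform import Rotation as R
    M=np.eye(4); M[:3,:3]=R.from_euler('xyz',st["ee_rot"],degrees=True).as_matrix(); M[:3,3]=st["tool_pos"]
    return M@np.array(calibration("wrist")["T_tool_cam"])
def tri(a,b):
    A=np.zeros((3,3));r=np.zeros(3)
    for o,d in (a,b):
        d=d/np.linalg.norm(d);P=np.eye(3)-np.outer(d,d);A+=P;r+=P@o
    return np.linalg.solve(A,r)
def proj(name,p,T=None):
    c=calibration(name); K=np.array(c["camera_matrix"])
    M=np.array(c["cam_to_world"]) if T is None else T
    q=(np.atleast_2d(p)-M[:3,3])@M[:3,:3]; q=q@K.T; return q[:,:2]/q[:,2:]
def rect(mask):
    cs,_=cv2.findContours(mask.astype(np.uint8),cv2.RETR_EXTERNAL,cv2.CHAIN_APPROX_NONE)
    return sorted(cs,key=cv2.contourArea,reverse=True)
E
python3 - <<'E'
from h import *
im=cv2.imread("pics/top0.png").astype(int)
B,G,Rr=im[...,0],im[...,1],im[...,2]
hsv=cv2.cvtColor(im.astype(np.uint8),cv2.COLOR_BGR2HSV)
# felt
m=(B>Rr+40); c=rect(m)[0]; c2=plane("top",c[:,0],6)[:,:2].astype(np.float32); print("felt",cv2.minAreaRect(c2))
# rack top
m=(Rr>B+40); 
for c in rect(m)[:4]:
    if cv2.contourArea(c)<300: continue
    print("wood z60",cv2.minAreaRect(plane("top",c[:,0],60)[:,:2].astype(np.float32)),"carton45",cv2.minAreaRect(plane("top",c[:,0],45)[:,:2].astype(np.float32)),c[:,0].min(0),c[:,0].max(0))
# heater
print(im[265,270],im[290,330],im[350,330],im[269,156])
m=(G>im[265,270][1]-25)&(abs(Rr-G)<10)&(G>Rr-4); m=m.astype(np.uint8)
c=rect(m)[0]; print("heater",cv2.minAreaRect(plane("top",c[:,0],70)[:,:2].astype(np.float32)),c[:,0].min(0),c[:,0].max(0))
# black bars
m=(im.max(2)<45); m[:,:100]=0;m[:,220:]=0; m[:200]=0
for c in rect(m)[:3]:
    if cv2.contourArea(c)<50: continue
    print("bar z?",[cv2.minAreaRect(plane("top",c[:,0],z)[:,:2].astype(np.float32)) for z in (100,)],c[:,0].min(0),c[:,0].max(0))
for n,s in(("top",(120,190,420,350)),("scene",(270,160,560,390))):
    i=cv2.imread(f"pics/{n}0.png")[s[1]:s[3],s[0]:s[2]]; cv2.imwrite(f"pics/{n}0z.png",cv2.resize(i,None,fx=2.6,fy=2.6,interpolation=cv2.INTER_CUBIC))
E
```

```text
felt ((476.5368347167969, -352.44537353515625), (214.70706176757812, 214.47732543945312), 0.6233086585998535)
wood z60 ((458.6345520019531, 344.5550537109375), (69.53472900390625, 143.9033966064453), 87.7242431640625) carton45 ((458.4030456542969, 348.91925048828125), (70.40330505371094, 145.700927734375), 87.72423553466797) [142 272] [177 343]
wood z60 ((782.7025146484375, 17.85350227355957), (55.08232498168945, 93.65829467773438), 1.037344217300415) carton45 ((786.51904296875, 18.136816024780273), (55.77039337158203, 94.82821655273438), 1.0373040437698364) [293 134] [338 161]
wood z60 ((554.588134765625, 340.9368591308594), (68.93399047851562, 35.058589935302734), 88.43988800048828) carton45 ((555.5552368164062, 345.255859375), (69.79508209228516, 35.496524810791016), 88.43991088867188) [145 252] [178 269]
[183 181 179] [122 118 117] [150 148 156] [33 31 32]
heater ((538.109375, 14.245925903320312), (264.4107971191406, 224.17955017089844), 83.3746337890625) [251 205] [389 324]
bar z? [((478.466064453125, 335.7840881347656), (98.12541961669922, 171.26675415039062), 89.81021118164062)] [134 254] [183 341]
bar z? [((425.291748046875, 344.2757873535156), (62.965301513671875, 15.090681076049805), 66.69603729248047)] [139 317] [169 333]
```

View pics/top0z.png

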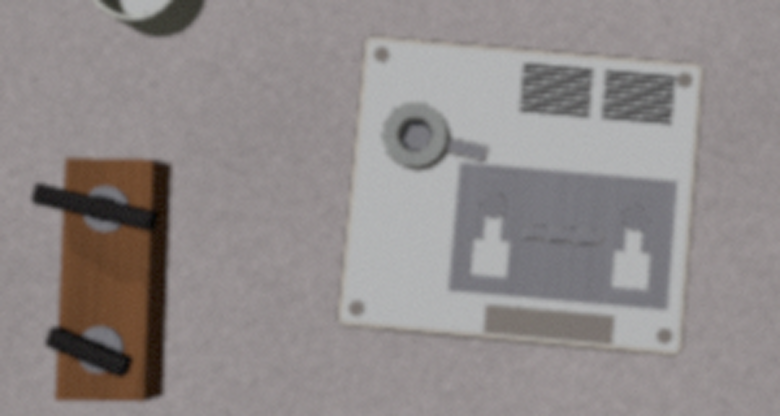

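View pics/scene0z.png

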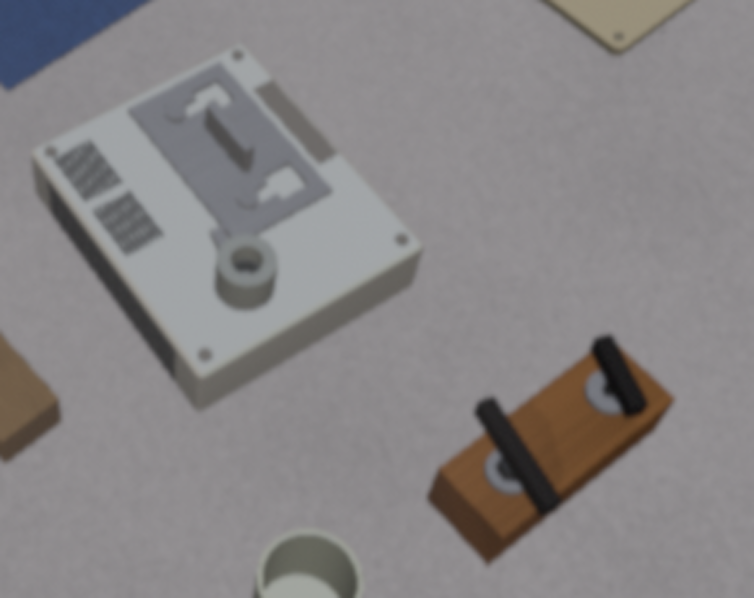

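```bash
python3 - <<'E'
from h import *
def Z(p): return np.array(p,float)/2.6+np.array([120,190])-0.3
def S(p): return np.array(p,float)/2.6+np.array([270,160])-0.3
c=plane("top",Z([(367,38),(700,66),(680,352),(340,323)]),70)[:,:2]
print("corners",c.round(1),c.mean(0)); 
e=[c[0]-c[1],c[3]-c[2],c[0]-c[3],c[1]-c[2]]
print([np.linalg.norm(v).round(1) for v in e],[np.degrees(np.arctan2(v[1],v[0])).round(2) for v in e])
cs=plane("scene",S([(198,400-30),(420,245),(240,45),(33,152)]),70)[:,:2]; print("scene corners",cs.round(1),cs.mean(0))
print("lock top",plane("top",Z((417,135)),110), plane("scene",S((247,262)),110))
print("plate corners",plane("top",Z([(461,165),(677,182),(667,307),(449,290)]),75).round(1))
print("latch tip",plane("top",Z([(487,154)]),80))
b=plane("top",Z([(36,193),(156,219)]),98); print("bar",b,b.mean(0),np.linalg.norm(b[0]-b[1]), np.degrees(np.arctan2(*(b[0]-b[1])[[1,0]])))
b=plane("scene",S([(485,405),(550,503)]),98); print("bar sc",b,b.mean(0),np.linalg.norm(b[0]-b[1]))
print("collars",plane("top",Z([(103,209),(99,349)]),63),plane("scene",S([(511,470),(613,392)]),63))
print("rack",plane("top",Z([(66,158),(152,160),(145,398),(56,398)]),60))
E
```

```text
corners [[ 664.1  132.8]
 [ 634.3 -129.1]
 [ 412.1 -105.4]
 [ 441.   157.5]] [537.85613526  13.95362981]
[np.float64(263.6), np.float64(264.4), np.float64(224.5), np.float64(223.4)] [np.float64(83.51), np.float64(83.74), np.float64(-6.31), np.float64(-6.1)]
scene corners [[ 665.5  127.9]
 [ 445.9  157. ]
 [ 416.8 -102.9]
 [ 637.6 -127.3]] [541.44751065  13.69458769]
lock top [[582.30227926  91.3709966  110.        ]] [[586.61339048  94.50228637 110.        ]]
plate corners [[ 561.1   60.4   75. ]
 [ 543.2 -107.3   75. ]
 [ 447.   -96.2   75. ]
 [ 464.3   71.8   75. ]]
latch tip [[568.71419948  39.68948309  80.        ]]
bar [[546.76364212 386.18876446  98.        ]
 [524.36308275 293.66926844  98.        ]] [535.56336243 339.92901645  98.        ] 95.19265835648346 76.3896231828678
bar sc [[527.04549075 299.60180169  98.        ]
 [548.60915413 383.87373066  98.        ]] [537.82732244 341.73776618  98.        ] 86.98706565568538
collars [[534.78576671 344.67066868  63.        ]
 [425.33355946 347.74812679  63.        ]] [[534.3556359  342.33245169  63.        ]
 [423.36249532 348.06811716  63.        ]]
rack [[576.22568713 375.12297227  60.        ]
 [572.76098532 306.48314301  60.        ]
 [386.35028115 312.44809604  60.        ]
 [388.04883685 382.42686478  60.        ]]
```

Call:
step_arm:
  commands:
    - [0, 0, 0, -0.1725, 85]
    - [0, 0, 0, -0.1725, 85]
    - [0, 0, 0, -0.1725, 85]
    - [0, 0, 0, -0.1725, 85]
    - [0, 0, 0, -0.1725, 85]
    - [0, 0, 0, -0.1725, 85]
    - [0, 0, 0, -0.1725, 85]
    - [24, 0, 48, 0, 60]
    - [24, 0, 48, 0, 60]
    - [24, 0, 48, 0, 60]
    - [24, 0, 48, 0, 60]
    - [24, 0, 48, 0, 60]

```text
t: 1.65
tool_pos: [309.4, -402.2, 231.3]
ee_rot: [-90.0, -0.0, -6.3]
ft_force: [0.8, -0.6, 1.1]
opening: 59.7
```

Call:
step_arm:
  commands:
    - [24, 0, 48, 0, 60]
    - [24, 0, 48, 0, 60]
    - [24, 0, 48, 0, 60]
    - [24, 0, 48, 0, 60]
    - [24, 8, 48, 0, 60]
    - [24, 8, 48, 0, 60]
    - [24, 16, 48, 0, 60]
    - [24, 16, 48, 0, 60]
    - [24, 16, 48, 0, 60]
    - [5, 16, 9, 0, 60]
    - [0, 0, 0, 0, 60]

```text
t: 3.02
tool_pos: [575.4, 10.6, 149.8]
ee_rot: [-90.1, 0.2, -6.2]
ft_force: [-1.0, -0.8, 0.1]
opening: 60.3
```

```bash
python3 - <<'E'
from h import *
o=observe(); print(o["t"],o["tool_pos"],o["ee_rot"],o["joints"],o["qvel"].max())
im=read_camera("wrist"); cv2.imwrite("pics/w1.png",im[:,:,::-1])
T=wristT(o); print(proj("wrist",[[584.5,93.3,110],[584.5,93.3,88]],T))
E
```

```text
3.025 [575.38502697  10.62784081 149.79385312] [-90.05012321   0.20022228  -6.19821342] [  7.41387379  36.69542728 -17.58046603 103.19731804  15.44956147
  42.66986141 -24.56346702] 2.3631075333836704
[[318.38589094 115.27609494]
 [318.37742014 115.10217988]]
```

View pics/w1.png

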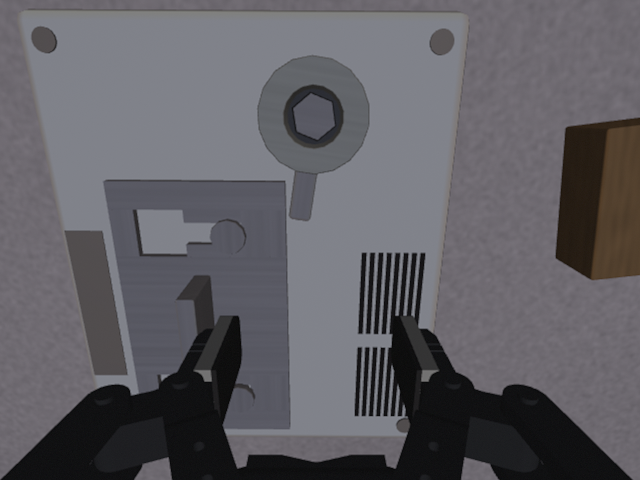

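The wrist view shows the lock boss at about (314,115), the hex socket floor lit at (314,116), the latch finger tip near (300,218) and the stud heads at (228,236). Measuring these.

```bash
python3 - <<'E'
from h import *
im=cv2.imread("pics/w1.png")
s=im[45:230,240:390]; cv2.imwrite("pics/w1z.png",cv2.resize(s,None,fx=4,fy=4,interpolation=cv2.INTER_CUBIC)[:600])
o=dict(tool_pos=[575.38502697,10.62784081,149.79385312],ee_rot=[-90.05012321,0.20022228,-6.19821342]); T=wristT(o)
g=cv2.cvtColor(im,cv2.COLOR_BGR2GRAY)
print(g[100:132:4,280:350:4])
m=np.zeros_like(g); cv2.circle(m,(314,116),27,1,-1); mk=((g>85)&(m>0))
# component containing centre
n,l=cv2.connectedComponents(mk.astype(np.uint8)); mk=(l==l[116,314])
c=rect(mk)[0]; P=plane("wrist",c[:,0],74,T)[:,:2].astype(np.float32)
h=cv2.convexHull(P); ctr=h[:,0].mean(0); M=cv2.moments(P[:,None]); cen=np.array([M['m10'],M['m01']])/M['m00']
print("area",cv2.contourArea(P),"expect floor",20.3**2*np.sqrt(3)/2,cen)
# support width vs angle
a=np.arange(0,180,1.); d=np.c_[np.cos(np.radians(a)),np.sin(np.radians(a))]
w=(P@d.T).max(0)-(P@d.T).min(0)
# flats normals: minimise width folded 60
wf=(w[:60]+w[60:120]+w[120:180])/3; print("flat normal dir (mod60)",a[wf.argmin()],wf.min(),wf.max()); print([ (a[i],w[i].round(1)) for i in range(0,180,10)])
E
```

```text
[[102 101  48  43  45  27  91  89  89  89  89  91  59  40  43  93 100  99]
 [100 100  45  45  33  90  90  90  90  90  90  89  89  54  44  47  99  99]
 [ 99  78  45  21  89  88  88  89  88  89  91  90  90  73  44  43 103 101]
 [ 99  51  46  32  89  88  87  87  89  89  88  89  89  83  45  45  95 100]
 [101  54  46  40  91  90  89  89  88  89  89  89  88  91  46  44  99 101]
 [ 98  57  47  45  92  89  89  90  91  90  90  90  90  90  45  44  95 100]
 [100  70  52  45  82  92  91  92  91  91  90  90  90  91  40  45 102 100]
 [103 102  56  44  69  90  91  90  90  91  91  91  93  34  44  48 100 101]]
area 313.5201781655196 expect floor 356.8804086455293 [582.0407691   92.84250156]
flat normal dir (mod60) 2.0 19.533505749754237 21.98995310409482
[(np.float64(0.0), np.float64(19.7)), (np.float64(10.0), np.float64(20.4)), (np.float64(20.0), np.float64(21.4)), (np.float64(30.0), np.float64(21.8)), (np.float64(40.0), np.float64(21.6)), (np.float64(50.0), np.float64(20.8)), (np.float64(60.0), np.float64(19.7)), (np.float64(70.0), np.float64(20.5)), (np.float64(80.0), np.float64(21.6)), (np.float64(90.0), np.float64(22.1)), (np.float64(100.0), np.float64(21.9)), (np.float64(110.0), np.float64(21.2)), (np.float64(120.0), np.float64(19.8)), (np.float64(130.0), np.float64(20.5)), (np.float64(140.0), np.float64(21.6)), (np.float64(150.0), np.float64(22.0)), (np.float64(160.0), np.float64(21.8)), (np.float64(170.0), np.float64(20.9))]
```

View pics/w1z.png

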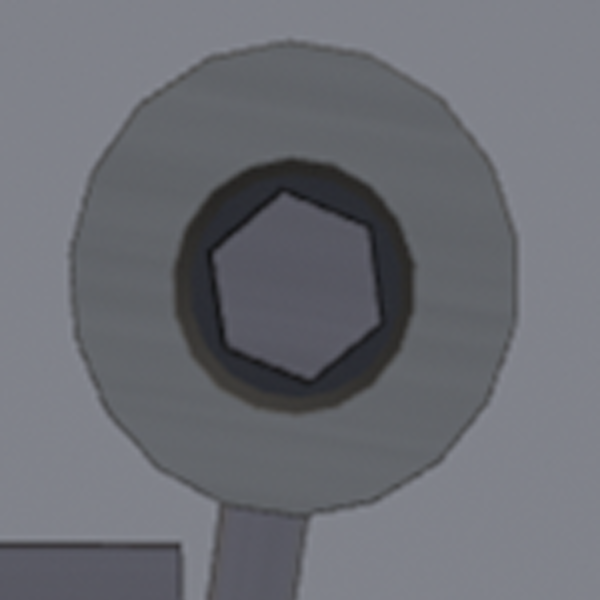

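```bash
python3 - <<'E'
from h import *
o=dict(tool_pos=[575.38502697,10.62784081,149.79385312],ee_rot=[-90.05012321,0.20022228,-6.19821342]); T=wristT(o)
im=cv2.imread("pics/w1.png"); g=cv2.cvtColor(im,cv2.COLOR_BGR2GRAY).astype(int)
def Z(p): return np.array(p,float)/4+np.array([240,45])-.4
print("boss",plane("wrist",Z([(293,277),(294,285)]),110,T).round(1))
b=plane("wrist",Z([(72,277),(517,277)]),110,T); print("boss diam",np.linalg.norm(b[0]-b[1]))
b=plane("wrist",Z([(176,285),(414,285)]),110,T); print("bore diam",np.linalg.norm(b[0]-b[1]),b.mean(0))
v=plane("wrist",Z([(212,250),(283,190),(370,228),(383,322),(310,382),(228,348)]),74,T)[:,:2]; print(v.mean(0))
v=plane("wrist",Z([(212,250),(283,190),(370,228),(383,322),(310,382),(228,348)]),88,T)[:,:2]; print(v.mean(0))
for i in range(3):
    d=v[(i+4)%6]-v[i+3]+ v[i]-v[i+1]; print(np.degrees(np.arctan2(d[1],d[0]))%60-30)
# latch: tip mid, base
f=plane("wrist",[[300.5,219.5],[304,180]],81,T); lk=plane("wrist",Z([(294,280)]),110,T)[0]
print("finger",f.round(1)); d=f[0]-lk; print("len",np.linalg.norm(d[:2]),"ang",np.degrees(np.arctan2(d[0],-d[1])))
print("plate corners near",plane("wrist",[[106,181],[286,181],[290,429]],75,T).round(1))
print("heater corners",plane("wrist",[[467,12],[22,12]],70,T).round(1))
print("rib top",plane("wrist",[[210,276],[177,298]],115,T).round(1))
print("stud head",plane("wrist",[[228,236]],82.5,T).round(1))
E
```

```text
boss [[582.2  94.1 110. ]
 [582.2  93.3 110. ]]
boss diam 48.45136864721601
bore diam 25.953457062600066 [582.28612974  93.29974562 110.        ]
[582.15778864  92.81249032]
[582.31056899  92.88657194]
2.1342687930691397
1.8678960191365945
2.8031417247855046
finger [[569.   40.2  81. ]
 [573.5  61.6  81. ]]
len 55.19502459516536 ang -13.87156019692306
plate corners near [[ 464.9   71.6   75. ]
 [ 563.3   61.1   75. ]
 [ 543.6 -107.9   75. ]]
heater corners [[662.2 133.2  70. ]
 [444.  156.9  70. ]]
rib top [[524.5  25.5 115. ]
 [505.9  15.6 115. ]]
stud head [[528.   35.5  82.5]]
```

Call:
step_arm:
  commands:
    - [0, 0, 0, 0.13, 60]
    - [-23, 0, 45.7, 0, 60]
    - [-23, 0, 45.7, 0, 60]
    - [-23, 0, 45.7, 0, 60]
    - [-23, 0, 45.7, 0, 60]
    - [-23, 0, 45.7, 0, 60]
    - [0, 0, 0, 0, 60]
    - [0, 0, 0, 0, 60]

```text
t: 4.08
tool_pos: [519.8, 257.3, 151.9]
ee_rot: [-90.1, -0.1, -13.9]
ft_force: [0.6, -0.1, -0.4]
opening: 59.9
```

```bash
python3 - <<'E'
from h import *
o=observe(); print(o["t"],o["tool_pos"].tolist(),o["ee_rot"].tolist(),o["ft_force"])
im=read_camera("wrist")[:,:,::-1]; cv2.imwrite("pics/w2.png",im)
np.savez("w2.npz",p=o["tool_pos"],r=o["ee_rot"])
T=wristT(o); print(proj("wrist",[[536.3,340.8,102],[534.6,343.5,66]],T))
E
```

```text
4.075 [519.7757881885341, 257.3117039934245, 151.89606239521146] [-90.07683047109523, -0.06570759353877187, -13.856804905377597] [ 0.63348647 -0.1211097  -0.37664183]
[[309.10674669 110.63525445]
 [306.00370089 106.73770991]]
```

View pics/w2.png

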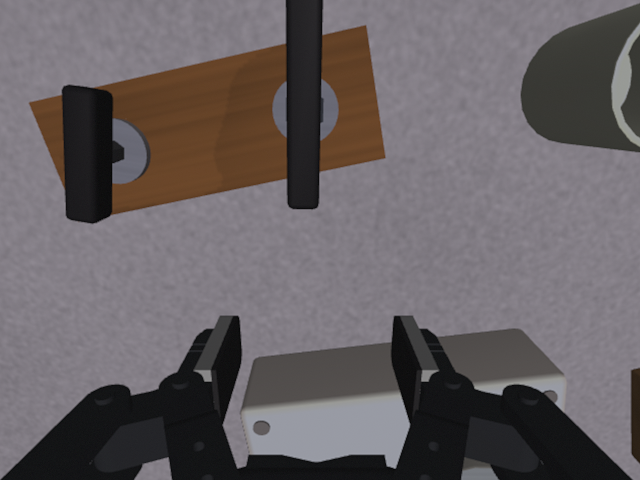

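```bash
python3 - <<'E'
from h import *
d=np.load("w2.npz"); T=wristT(dict(tool_pos=d["p"],ee_rot=d["r"]))
p=plane("wrist",[[303.5,206],[304.5,1]],102,T); print(p.round(1))
e=(p[1]-p[0])[:2]; print("yaw",np.degrees(np.arctan2(e[1],e[0]))-90); e/=np.linalg.norm(e); print("bar mid",p[0,:2]+47.5*e)
im=cv2.imread("pics/w2.png"); g=im.max(2)
for v in (20,60,150,190): 
    u=np.where(g[v,270:340]<60)[0]+270; q=plane("wrist",[[u.min()-.5,v],[u.max()+.5,v]],102,T); print(v,u.min(),u.max(),np.linalg.norm(q[0]-q[1]),q.mean(0))
hsv=im.astype(int)
q=plane("wrist",[[273,108],[339,109],[306,75],[306,142]],66,T);print("collar",q.round(1),np.linalg.norm(q[0]-q[1]),q[:2].mean(0))
q=plane("wrist",[[30,101],[366,26],[385,157],[68,217]],60,T);print("rack",q.round(1))
E
```

```text
[[522.7 298.3 102. ]
 [545.1 383.7 102. ]]
yaw -14.663845677690063
bar mid [534.75441892 344.20340554]
20 286 321 15.420830694697395 [542.91107288 376.91098147 102.        ]
60 286 321 15.880758303257736 [539.04342668 361.83626582 102.        ]
150 287 319 15.604558369717772 [529.20748747 324.45038888 102.        ]
190 287 318 15.631472586642083 [524.23496024 306.08332929 102.        ]
collar [[517.  347.2  66. ]
 [551.7 338.1  66. ]
 [538.5 358.8  66. ]
 [530.  325.6  66. ]] 35.870560218187045 [534.38141254 342.62547574  66.        ]
rack [[386.5 383.1  60. ]
 [574.8 374.7  60. ]
 [572.2 306.1  60. ]
 [378.1 316.9  60. ]]
```

Call:
step_arm:
  commands:
    - [-3.6, 0, 43.5, 0.013, 40]
    - [-3.6, 0, 43.5, 0, 40]
    - [0, 10, 0, 0, 40]
    - [0, 10, 0, 0, 40]
    - [0, 0, 0, 0, 40]

```text
t: 4.75
tool_pos: [533.3, 342.5, 130.1]
ee_rot: [-90.2, 0.1, -14.6]
ft_force: [-0.6, -0.7, -0.6]
opening: 39.6
```

```bash
python3 - <<'E'
from h import *
o=observe(); print(o["t"],o["tool_pos"].tolist(),o["ee_rot"].tolist(),o["ft_force"],o["opening"])
im=read_camera("wrist")[:,:,::-1]; cv2.imwrite("pics/w3.png",im)
np.savez("w3.npz",p=o["tool_pos"],r=o["ee_rot"])
print(observe()["tool_pos"])
E
```

```text
4.75 [533.3474410314537, 342.541521682798, 130.1071684573843] [-90.20398027930241, 0.06145133145526805, -14.640827722614205] [-0.62371808 -0.74485885 -0.57256525] 39.60189051769045
[533.61006806 343.34306393 130.74442828]
```

View pics/w3.png

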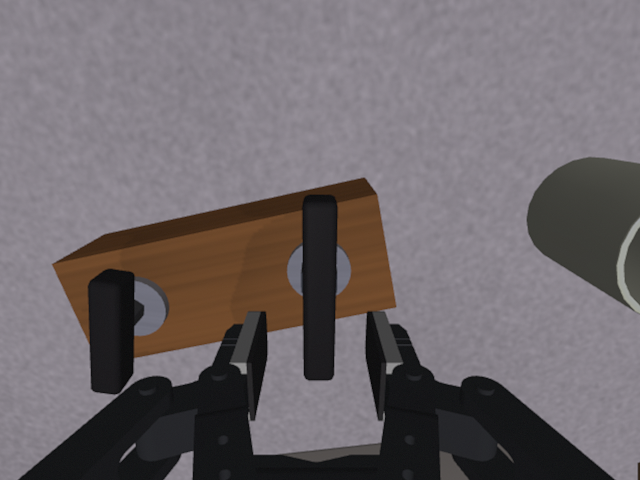

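```bash
python3 - <<'E'
from h import *
im=cv2.imread("pics/w3.png"); cv2.imwrite("pics/w3z.png",cv2.resize(im[185:400,230:410],None,fx=2.7,fy=2.7,interpolation=cv2.INTER_CUBIC))
d=np.load("w3.npz"); T=wristT(dict(tool_pos=d["p"],ee_rot=d["r"]))
p=plane("wrist",[[320,205],[319.5,379]],102,T); print(p.round(1),np.linalg.norm(p[0]-p[1]),p.mean(0)); e=p[0]-p[1]; print(np.degrees(np.arctan2(e[1],e[0]))-90)
q=plane("wrist",[[287,270],[351,270]],66,T);print("collar",np.linalg.norm(q[0]-q[1]),q.mean(0))
E
```

```text
[[545.8 386.6 102. ]
 [523.  298.5 102. ]] 91.01440816636685 [534.40069166 342.55460505 102.        ]
-14.55822812055888
collar 35.9484422316004 [534.24919979 342.7812863   66.        ]
```

View pics/w3z.png

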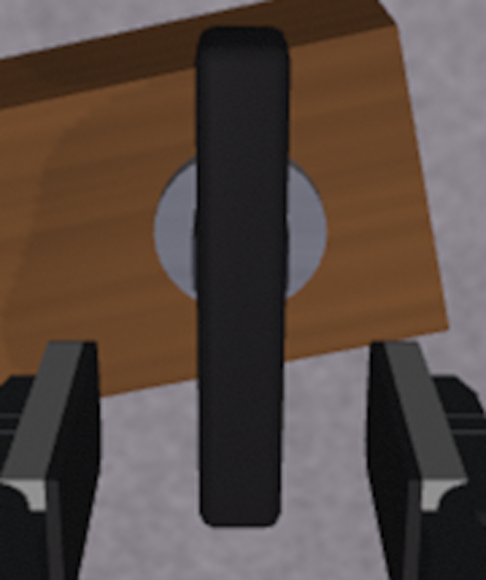

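Call:
step_arm:
  commands:
    - [1, 20, -0.5, 0, 40]
    - [0, 20, 0, 0, 40]
    - [0, 17.5, 0, 0, 40]
    - [0, 0, 0, 0, 40]
    - [0, 0, 0, 0, 14]
    - [0, 0, 0, 0, 14]
    - [0, 0, 0, 0, 14]
    - [0, 0, 0, 0, 14]
  newtons: 70

```text
t: 5.8
tool_pos: [534.8, 345.5, 74.9]
ee_rot: [-89.9, -0.1, -14.5]
ft_force: [-0.4, -1.3, 5.1]
opening: 16.4
```

```bash
python3 - <<'E'
from h import *
o=observe(); print(o["t"],o["tool_pos"],o["ee_rot"],o["ft_force"],o["torque"],o["opening"])
E
```

```text
5.8 [534.79052985 345.46112653  74.87138479] [-8.99317400e+01 -7.36815482e-02 -1.44742500e+01] [-0.35241251 -1.32559016  5.08616488] [-0.15859885  0.16826697 -0.00852252] 16.387350079403674
```

Call:
step_arm:
  commands:
    - [0, 0, 0, 0, 14]
    - [0, -8, 0, 0, 14]
    - [0, -20, 0, 0, 14]
    - [0, -30, 0, 0, 14]
    - [0, -30, 0, 0, 14]
    - [0, -30, 0, 0, 14]
    - [0, 0, 0, 0, 14]

```text
t: 6.68
tool_pos: [535.6, 346.4, 195.1]
ee_rot: [-89.7, -0.2, -14.5]
ft_force: [-0.9, -0.3, -2.9]
opening: 15.9
```

```bash
python3 - <<'E'
from h import *
for i in range(3):
    o=observe(); print(o["t"],o["tool_pos"],o["ee_rot"],o["ft_force"],o["torque"],o["opening"])
    im=read_camera(["wrist","scene","top"][i])[:,:,::-1]; cv2.imwrite("pics/k%d.png"%i,im)
i=cv2.imread("pics/k1.png")[150:400,350:600]; i=cv2.resize(i,None,fx=2.2,fy=2.2,interpolation=cv2.INTER_CUBIC);cv2.imwrite("pics/k1z.png",i)
E
```

```text
6.675 [535.63691013 346.39026567 195.08224679] [-89.71917027  -0.22856015 -14.47305842] [-0.85425784 -0.27346525 -2.87235518] [-0.04324127 -0.02202981 -0.05522806] 15.894738157751217
6.725 [534.51308654 345.4179124  192.97430348] [-8.99018480e+01 -8.75682820e-02 -1.44680645e+01] [-0.01890031  1.32809882 -4.52006841] [ 0.00129846 -0.00719378 -0.04559164] 15.791295736709447
6.775 [533.74454668 344.75510132 191.56219572] [-9.00304271e+01  1.73090808e-02 -1.44695554e+01] [-0.11691842 -0.23937585 -3.83355041] [0.00775969 0.02890046 0.05469753] 15.643985823233674
```

View pics/k0.png

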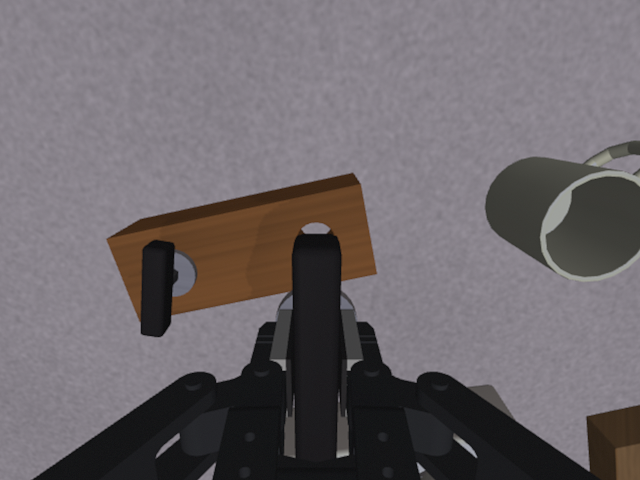

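View pics/k1z.png

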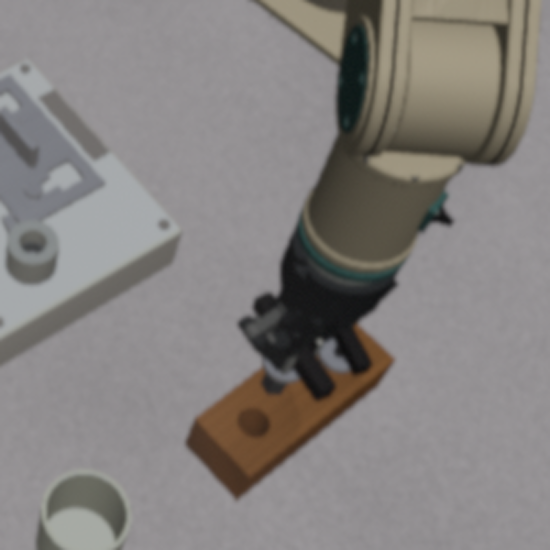

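```bash
python3 - <<'E'
from h import *
c=calibration("wrist"); M=np.array(c["T_tool_cam"]);
for off in (0,-2.5,-4):
  for h in (26,28,30):
    print(off,h,proj("wrist",[[0,-h,47.5+off],[8,-h,40],[-8,-h,40]],M).round(1).tolist())
im=cv2.imread("pics/k0.png"); cv2.imwrite("pics/k0z.png",cv2.resize(im[220:470,230:400],None,fx=3,fy=3,interpolation=cv2.INTER_CUBIC)[:600])
E
```

```text
0 26 [[318.2, 238.1], [343.6, 260.9], [292.6, 260.9]]
0 28 [[318.2, 240.0], [344.0, 263.2], [292.2, 263.1]]
0 30 [[318.2, 242.1], [344.4, 265.6], [291.9, 265.5]]
-2.5 26 [[318.1, 245.8], [343.6, 260.9], [292.6, 260.9]]
-2.5 28 [[318.2, 247.8], [344.0, 263.2], [292.2, 263.1]]
-2.5 30 [[318.2, 250.0], [344.4, 265.6], [291.9, 265.5]]
-4 26 [[318.1, 250.4], [343.6, 260.9], [292.6, 260.9]]
-4 28 [[318.2, 252.5], [344.0, 263.2], [292.2, 263.1]]
-4 30 [[318.2, 254.7], [344.4, 265.6], [291.9, 265.5]]
```

View pics/k0z.png

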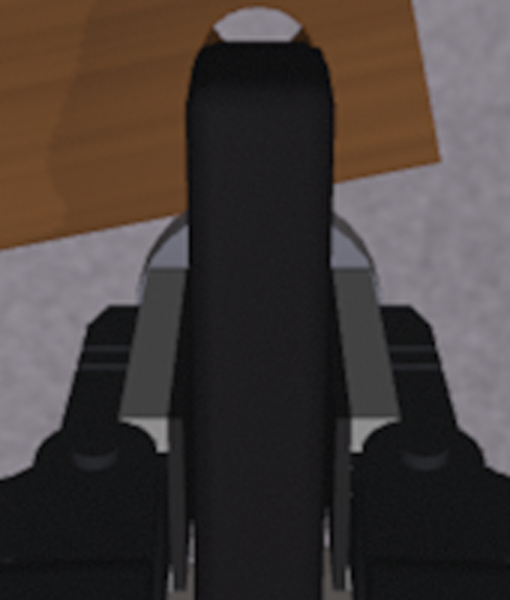

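Call:
step_arm:
  commands:
    - [0, 0, 0, -0.145, 14]
    - [0, 0, 0, -0.145, 14]
    - [8, 0, -40, 0, 14]
    - [8, 0, -50, 0, 14]
    - [8, 0, -50, 0, 14]
    - [8, 0, -50, 0, 14]
    - [8, 0, -40, 0, 14]
    - [0, 0, -20, 0, 14]
    - [0, 0, 0, 0, 14]
    - [0, 0, 0, 0, 14]
    - [0, 0, 0, 0, 14]
    - [0, 0, 0, 0, 14]

```text
t: 8.32
tool_pos: [583.3, 98.3, 191.9]
ee_rot: [-90.0, -0.0, 2.3]
ft_force: [0.9, 0.5, -4.2]
opening: 15.8
```

```bash
python3 - <<'E'
from h import *
for i in range(3):
    o=observe(); print(o["t"],o["tool_pos"],o["ee_rot"],o["ft_force"],o["torque"],o["opening"])
    im=read_camera(["wrist","scene","top"][i])[:,:,::-1]; cv2.imwrite("pics/m%d.png"%i,im)
i=cv2.imread("pics/m1.png")[150:350,260:480]; i1=cv2.resize(i,None,fx=2.7,fy=2.7,interpolation=cv2.INTER_CUBIC);cv2.imwrite("pics/m1z.png",i1)
E
```

```text
8.325 [583.28560163  98.29271988 191.88233058] [-8.99681703e+01 -5.08626236e-03  2.26969993e+00] [ 0.93883168  0.47774448 -4.19559769] [-0.04077904 -0.04557554  0.00475274] 15.80591692762329
8.375 [583.37751361  97.84592008 191.9038286 ] [-8.99842584e+01 -9.57790177e-03  2.23742768e+00] [ 0.24387563  0.06063516 -3.06739865] [-0.01323217  0.02672984  0.02415458] 15.878673433232068
8.425 [583.42852987  97.53476519 191.88371665] [-8.99906781e+01 -9.04846702e-03  2.21001052e+00] [-0.74429902  0.23628344 -2.78763905] [-0.01206028 -0.01740458 -0.05106188] 16.236937458899437
```

View pics/m1z.png

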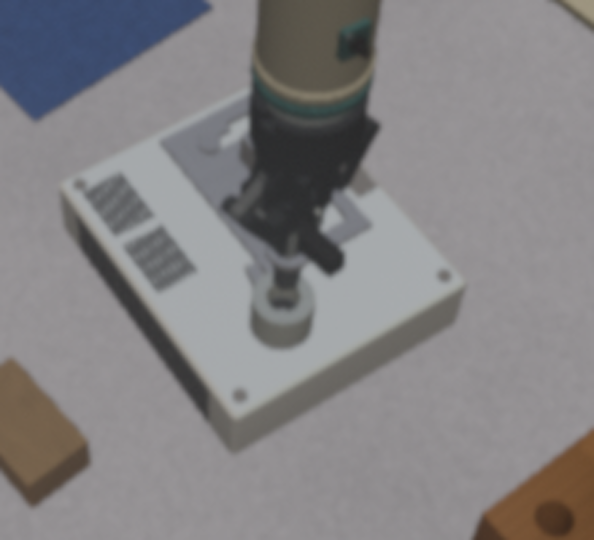

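View pics/m0.png

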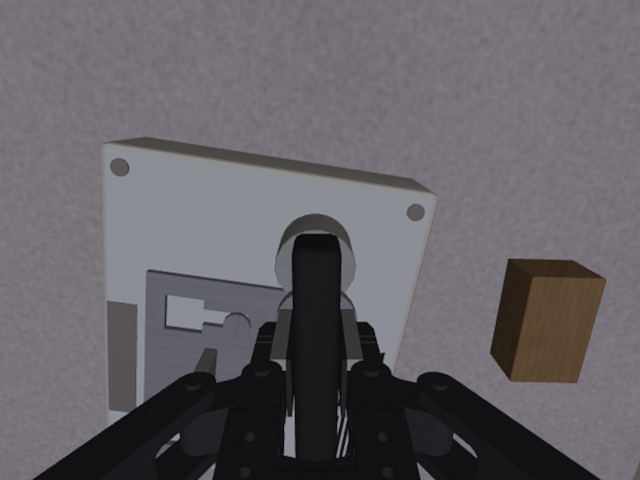

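```bash
python3 - <<'E'
from h import *
o=dict(tool_pos=[583.286,98.293,191.882],ee_rot=[-89.968,-.005,2.27]); T=wristT(o)
im=cv2.imread("pics/m0.png")
z=cv2.resize(im[200:320,250:380],None,fx=5,fy=5,interpolation=cv2.INTER_CUBIC)
a=np.linspace(0,2*np.pi,60)
for h,col in ((110,(0,255,0)),):
    P=np.c_[582.7+25*np.cos(a),93.1+25*np.sin(a),np.full(60,h)]
    for p in proj("wrist",P,T): cv2.circle(z,tuple(int(x) for x in ((p-[250,200])*5+2)),2,col,-1)
cv2.imwrite("pics/m0z.png",z)
E
```

```text
(no output)
```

View pics/m0z.png

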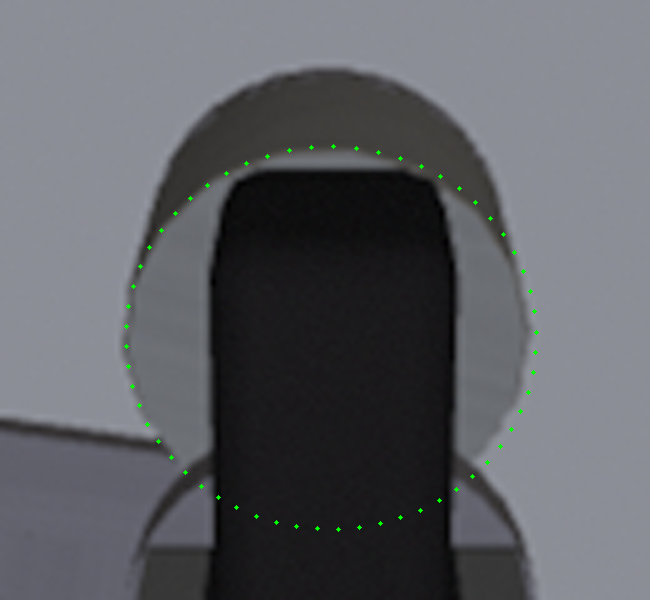

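Call:
step_arm:
  commands:
    - [-0.9, 8, -1.3, 0, 14]
    - [0, 12, 0, 0, 14]
    - [0, 12, 0, 0, 14]
    - [0, 6, 0, 0, 14]
    - [0, 0, 0, 0, 14]
    - [0, 0, 0, 0, 14]
    - [0, 0, 0, 0, 14]

```text
t: 9.35
tool_pos: [583.0, 95.5, 154.3]
ee_rot: [-90.0, -0.1, 2.1]
ft_force: [0.3, 0.8, -3.6]
opening: 15.9
```

```bash
python3 - <<'E'
from h import *
for i in range(1):
    o=observe(); print(o["t"],o["tool_pos"],o["ee_rot"],o["ft_force"],o["torque"],o["opening"])
    im=read_camera(["wrist","scene","top"][i])[:,:,::-1]; cv2.imwrite("pics/n%d.png"%i,im)
print(observe()["tool_pos"])
E
```

```text
9.35 [583.00078388  95.54846911 154.27137398] [-8.99921373e+01 -5.30753674e-02  2.14252697e+00] [ 0.3415414   0.83652943 -3.56825925] [ 0.01130351  0.00113006 -0.00981947] 15.89516039700193
[582.9382243   95.52037938 154.24219768]
```

Call:
step_arm:
  commands:
    - [-0.4, 3, 0, 0, 14]
    - [0, 3, 0, 0, 14]
    - [0, 3, 0, 0, 14]
    - [0, 3, 0, 0, 14]
    - [0, 2, 0, 0, 14]
    - [0, 0, 0, 0, 14]
    - [0, 0, 0, 0, 14]

```text
t: 10.28
tool_pos: [582.3, 95.4, 139.9]
ee_rot: [-90.0, -0.0, 2.1]
ft_force: [0.1, -0.6, -3.3]
opening: 15.9
```

Call:
step_arm:
  commands:
    - [0, 2, 0, 0, 14]
    - [0, 2, 0, 0, 14]
    - [0, 2, 0, 0, 14]
    - [0, 2, 0, 0, 14]
    - [0, 0, 0, 0, 14]
    - [0, 0, 0, 0, 14]

```text
t: 11.02
tool_pos: [582.6, 95.6, 132.8]
ee_rot: [-90.0, -0.1, 2.1]
ft_force: [-1.3, -0.5, 5.4]
opening: 15.7
```

Call:
step_arm:
  commands:
    - [-0.3, -0.7, 0, -0.125, 14]
    - [-0.3, 0, 0, -0.125, 14]
    - [-0.3, 0, 0, -0.125, 14]
    - [-0.3, 0, 0, -0.125, 14]
    - [-0.3, 0, 0, -0.125, 14]
    - [-0.3, 0, 0, -0.125, 14]
    - [-0.3, 0, -0.1, -0.125, 14]
    - [-0.3, 0, 0, -0.125, 14]
    - [-0.3, 0, 0, -0.125, 14]
    - [-0.3, 0, 0, -0.125, 14]
    - [-0.3, 0, 0, -0.125, 14]
    - [-0.3, 0, -0.1, -0.125, 14]

```text
t: 12.52
tool_pos: [579.8, 92.5, 132.9]
ee_rot: [-90.0, 0.1, 88.3]
ft_force: [-2.1, -1.2, 1.8]
opening: 16.2
```

Call:
step_arm:
  commands:
    - [0, 0, 0, 0, 14]
    - [0, 0, 0, 0, 14]
    - [0, 0, 0, 0, 14]

```text
t: 12.9
tool_pos: [579.9, 92.7, 132.8]
ee_rot: [-90.0, 0.1, 87.9]
ft_force: [-2.3, -1.5, 5.6]
opening: 16.0
```

```bash
python3 - <<'E'
from h import *
for i in range(3):
    o=observe(); print(o["t"],o["tool_pos"],o["ee_rot"],o["ft_force"],o["torque"],o["opening"])
    if i==0: np.savez("p0.npz",p=o["tool_pos"],r=o["ee_rot"])
    im=read_camera(["wrist","scene","top"][i])[:,:,::-1]; cv2.imwrite("pics/p%d.png"%i,im)
i=cv2.imread("pics/p1.png")[150:350,260:480]; i1=cv2.resize(i,None,fx=2.7,fy=2.7,interpolation=cv2.INTER_CUBIC);cv2.imwrite("pics/p1z.png",i1)
E
```

```text
12.9 [579.89172175  92.65436033 132.81748265] [-9.00001111e+01  6.94240020e-02  8.79453304e+01] [-2.34370972 -1.47080925  5.5591896 ] [-0.49973907  0.53778007 -0.03318002] 15.964485341740463
12.95 [579.88518564  92.68012072 132.83643172] [-9.00015080e+01  7.11016757e-02  8.79515265e+01] [-2.12773709 -2.56552432  4.91406453] [-0.43489208  0.53727578 -0.05209861] 15.992231472526125
13.0 [579.90489902  92.59871662 132.84218838] [-9.00026039e+01  7.70526109e-02  8.79462875e+01] [-3.06586954 -2.08075248  6.2901988 ] [-0.52181396  0.5992274   0.03294938] 16.165720663995874
```

View pics/p1z.png

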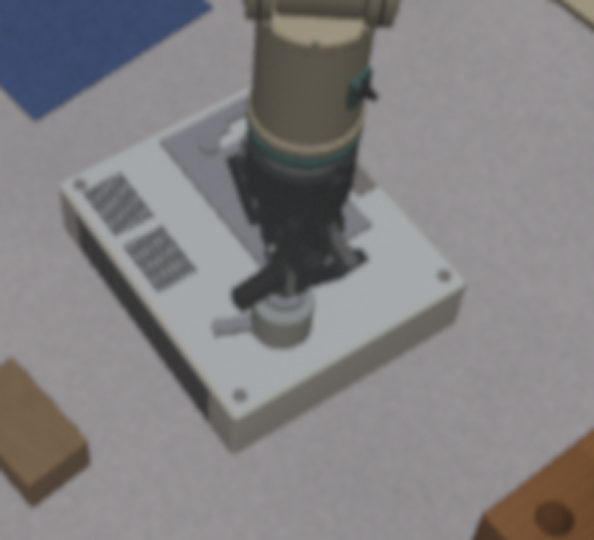

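View pics/p0.png

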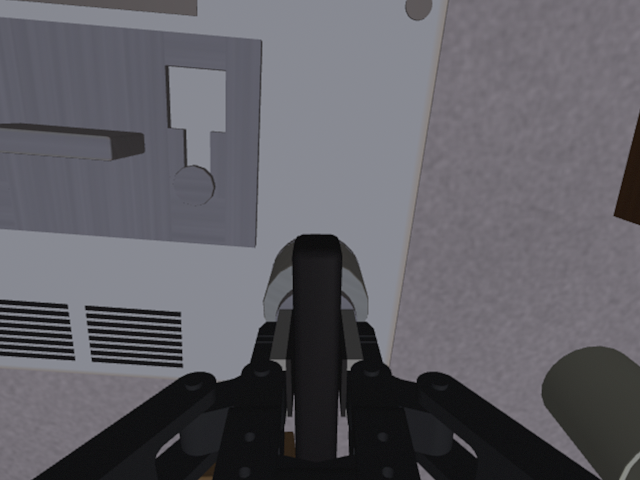

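```bash
python3 - <<'E'
from h import *
def S(p): return np.array(p,float)/2.7+np.array([260,150])-.3
im=cv2.imread("pics/p1.png"); cv2.imwrite("pics/p1zz.png",cv2.resize(im[240:300,320:400],None,fx=8,fy=8,interpolation=cv2.INTER_CUBIC))
t=cv2.imread("pics/p2.png"); cv2.imwrite("pics/p2zz.png",cv2.resize(t[205:265,245:325],None,fx=8,fy=8,interpolation=cv2.INTER_CUBIC))
p=plane("scene",S([(213,324),(250,320)]),81)[:,:2]; print(p)
for lk in ((583,93.2),(584,94)):
  d=p[0]-lk; print(np.linalg.norm(d),np.degrees(np.arctan2(d[0],-d[1]))+6.3)
E
```

```text
[[631.39230325  64.01071191]
 [606.61652461  79.73890069]]
56.513976612911925 65.20244422774724
56.083757069663456 63.974856067834835
```

View pics/p1zz.png

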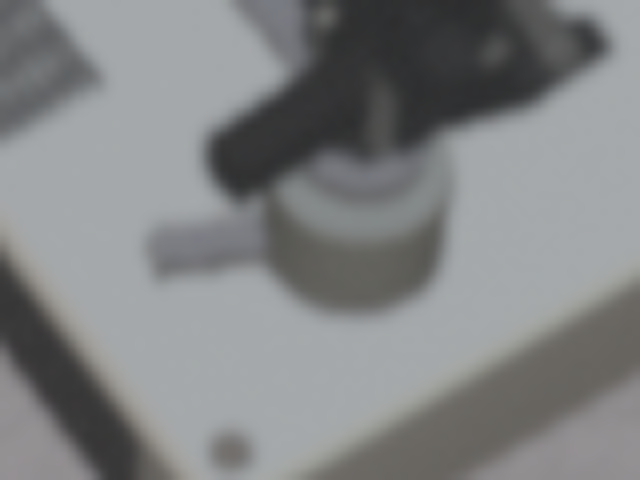

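View pics/p2zz.png

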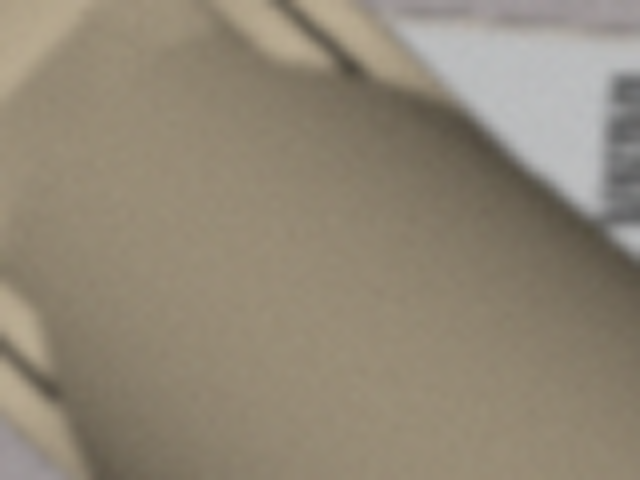

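Call:
step_arm:
  commands:
    - [-0.2, 0, 0, -0.075, 14]
    - [-0.2, 0, 0, -0.075, 14]
    - [0, 0, 0, 0, 14]
    - [0, 0, 0, 0, 14]

```text
t: 13.55
tool_pos: [580.0, 92.2, 132.8]
ee_rot: [-90.0, 0.1, 96.5]
ft_force: [-1.8, -1.4, 5.6]
opening: 16.1
```

```bash
python3 - <<'E'
from h import *
o=observe(); print(o["t"],o["tool_pos"],o["ee_rot"],o["ft_force"],o["torque"],o["opening"])
im=read_camera("scene")[:,:,::-1]; cv2.imwrite("pics/q1.png",im)
cv2.imwrite("pics/q1zz.png",cv2.resize(im[240:300,320:400],None,fx=8,fy=8,interpolation=cv2.INTER_CUBIC))
E
```

```text
13.55 [579.96596126  92.2002906  132.83552598] [-8.99948021e+01  7.18133413e-02  9.65313309e+01] [-1.77554186 -1.41821111  5.55911539] [-0.59976929  0.52919097 -0.12310122] 16.147163926286503
```

View pics/q1zz.png

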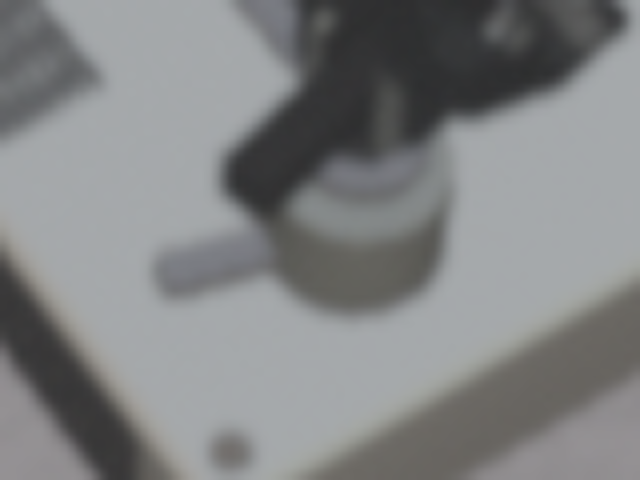

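Call:
step_arm:
  commands:
    - [0, 0, 0, 0, 50]
    - [0, 0, 0, 0, 50]
    - [0, 0, 0, 0, 50]
    - [0, -15, 0, 0, 50]
    - [0, -30, 0, 0, 50]
    - [0, -35, 0, 0, 50]
    - [0, -20, 0, 0.18, 50]
    - [0, 0, 0, 0.18, 50]
    - [0, 0, 0, 0.18, 50]
    - [0, 0, 0, 0.18, 50]
    - [0, 0, 0, 0.18, 50]
    - [0, 0, 0, 0.18, 50]

```text
t: 15.1
tool_pos: [580.2, 93.3, 233.7]
ee_rot: [-90.0, -0.1, 34.5]
ft_force: [1.0, 0.6, -0.7]
opening: 50.2
```

Call:
step_arm:
  commands:
    - [0, 0, 0, 0.18, 50]
    - [0, 0, 0, 0.18, 50]
    - [0, 0, 0, 0.18, 50]
    - [0, 0, 0, 0.174, 50]
    - [-15, 0, -40, 0, 50]
    - [-15, 0, -40, 0, 50]
    - [0, 0, 0, 0, 50]
    - [0, 0, 0, 0, 50]

```text
t: 16.1
tool_pos: [542.3, 17.3, 233.5]
ee_rot: [-89.9, -0.1, -6.1]
ft_force: [0.8, 0.4, 0.2]
opening: 50.2
```

```bash
python3 - <<'E'
from h import *
for i in range(3):
    o=observe(); print(o["t"],o["tool_pos"],o["ee_rot"],o["ft_force"],o["torque"],o["opening"])
    if i==0: np.savez("r0.npz",p=o["tool_pos"],r=o["ee_rot"])
    im=read_camera(["wrist","scene","top"][i])[:,:,::-1]; cv2.imwrite("pics/r%d.png"%i,im)
i=cv2.imread("pics/r1.png")[150:350,260:480]; i1=cv2.resize(i,None,fx=2.7,fy=2.7,interpolation=cv2.INTER_CUBIC);cv2.imwrite("pics/r1z.png",i1)
E
```

```text
16.1 [542.26470859  17.32364213 233.49733542] [-89.91778834  -0.10156276  -6.08293737] [0.82203637 0.44913245 0.18324041] [0.07406426 0.02511548 0.04361827] 50.198014665076336
16.15 [542.34008071  17.84047767 233.29425361] [-8.99117777e+01 -8.78453212e-02 -6.02722990e+00] [-0.49636896  0.03532756  1.18225651] [ 0.03148073  0.01655376 -0.00420007] 49.87355364238815
16.2 [542.2744433   17.96043915 233.08925432] [-8.99220012e+01 -6.77198455e-02 -6.00146985e+00] [ 0.15876373 -0.64235794 -0.13627153] [0.02231396 0.00371517 0.05258636] 49.99689123969013
```

View pics/r1z.png

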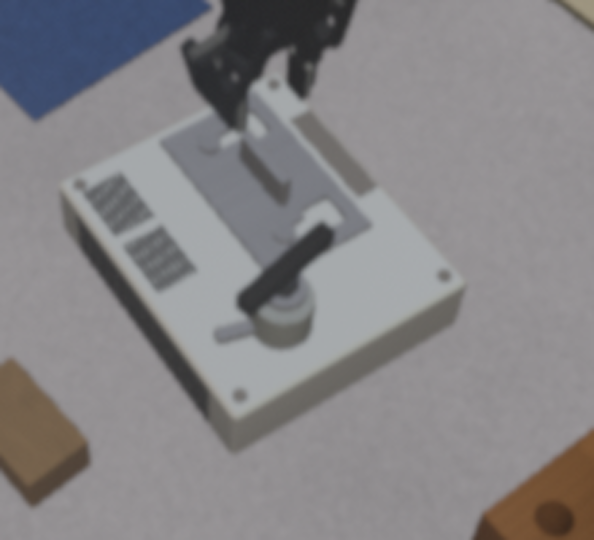

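View pics/r0.png

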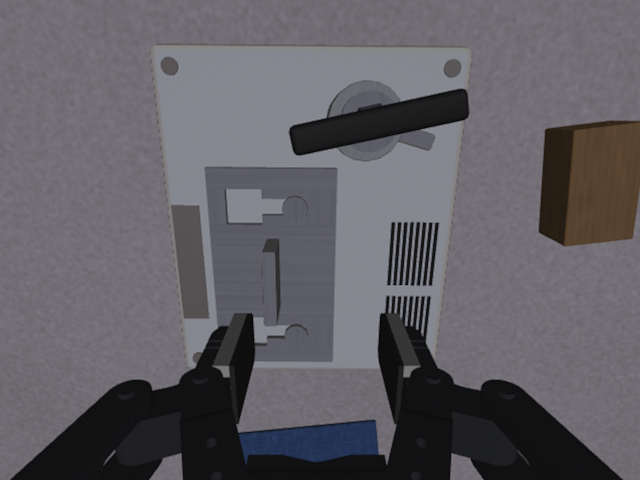

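```bash
python3 - <<'E'
from h import *
d=np.load("r0.npz"); T=wristT(dict(tool_pos=d["p"],ee_rot=d["r"]))
im=cv2.imread("pics/r0.png"); cv2.imwrite("pics/r0z.png",cv2.resize(im[160:370,200:350],None,fx=2.8,fy=2.8,interpolation=cv2.INTER_CUBIC))
cv2.imwrite("pics/r0y.png",cv2.resize(im[70:180,280:480],None,fx=4,fy=4,interpolation=cv2.INTER_CUBIC))
lk=plane("wrist",[[366,121]],110,T)[0]; f=plane("wrist",[[433,143]],81,T)[0]
for l in (lk[:2],np.array([582.5,93.1])):
  v=f[:2]-l; print(lk,f,np.linalg.norm(v),np.degrees(np.arctan2(v[0],-v[1]))+6.3)
c=plane("wrist",[[206,168],[337,168],[333,361]],75,T); print(c, (c[0]+c[2])/2)
E
```

```text
[581.81386155  93.27683492 110.        ] [632.35379412  72.3255149   81.        ] 54.710534584253466 73.78355720627849
[581.81386155  93.27683492 110.        ] [632.35379412  72.3255149   81.        ] 54.00907348867448 73.67810713627348
[[ 464.20606483   71.39665794   75.        ]
 [ 562.10221304   61.06215948   75.        ]
 [ 543.64756664 -107.40368342   75.        ]] [503.92681574 -18.00351274  75.        ]
```

View pics/r0z.png

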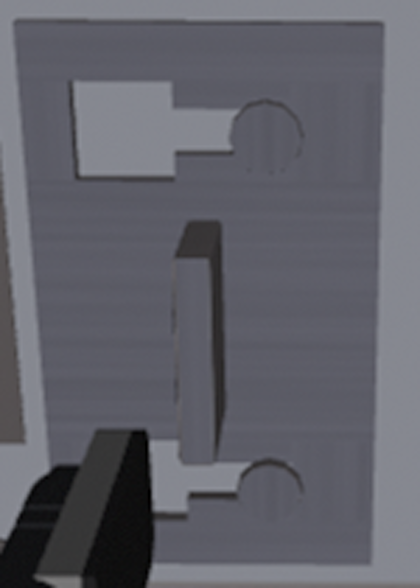

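View pics/r0y.png

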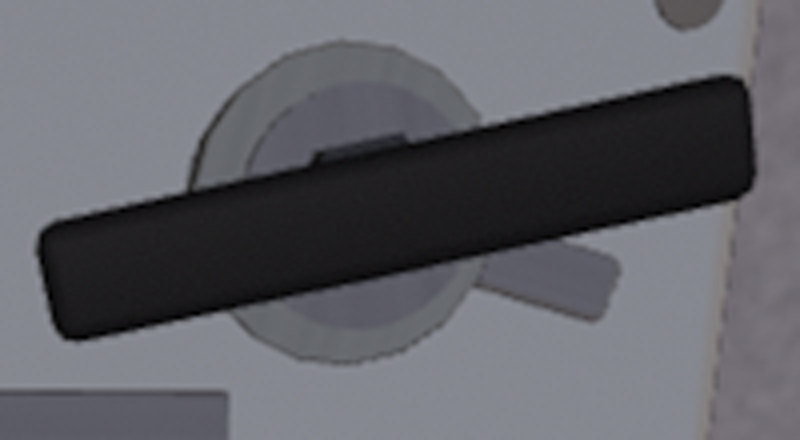

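```bash
python3 - <<'E'
from h import *
d=np.load("r0.npz"); T=wristT(dict(tool_pos=d["p"],ee_rot=d["r"]))
def Z(p): return np.array(p,float)/2.8+np.array([200,160])-.35
r=plane("wrist",Z([(176,258),(211,258),(183,463),(215,463)]),115,T); print(r.round(1),r.mean(0),np.linalg.norm(r[0]-r[1]),np.linalg.norm(r[0]-r[2]))
print(plane("wrist",Z([(267,138),(271,492)]),82.5,T).round(1))
E
```

```text
[[503.7  14.2 115. ]
 [512.4  13.3 115. ]
 [497.  -43.2 115. ]
 [505.5 -44.1 115. ]] [504.65174989 -14.97335886 115.        ] 8.731973744226776 57.792692758803014
[[527.5  34.9  82.5]
 [515.4 -73.7  82.5]]
```

Call:
step_arm:
  commands:
    - [-17, 0, -19.5, 0.004, 40]
    - [-17, 20, -19.3, 0, 40]
    - [0, 40, 0, 0, 40]
    - [0, 30, 0, 0, 40]
    - [0, 15, 0, 0, 40]
    - [0, 0, 0, 0, 40]
    - [0, 0, 0, 0, 40]
    - [0, 0, 0, 0, 40]

```text
t: 17.25
tool_pos: [504.5, -18.4, 128.5]
ee_rot: [-90.0, -0.1, -6.3]
ft_force: [-0.2, 0.1, -0.5]
opening: 39.9
```

```bash
python3 - <<'E'
from h import *
o=observe(); print(o["t"],o["tool_pos"],o["ee_rot"],o["ft_force"],o["opening"])
im=read_camera("wrist")[:,:,::-1]; cv2.imwrite("pics/s0.png",im); print(observe()["tool_pos"])
T=wristT(o); a=proj("wrist",[[504.4,-17,115]],T); print(a)
E
```

```text
17.25 [504.46553031 -18.36563098 128.53370723] [-89.98927208  -0.12061797  -6.33367778] [-0.15077377  0.11400277 -0.54562832] 39.93670202010191
[504.3457346  -18.43261972 128.42638041]
[[316.88988176 311.7816975 ]]
```

View pics/s0.png

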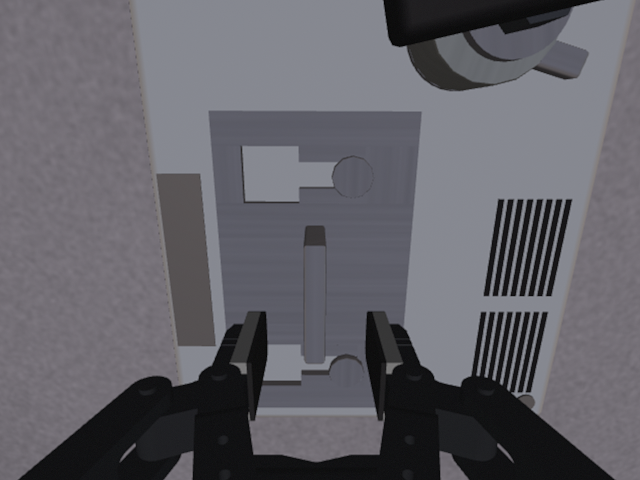

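Call:
step_arm:
  commands:
    - [0, 20, 0, 0, 40]
    - [0, 20, 0, 0, 40]
    - [0, 7.4, 0, 0, 40]
    - [0, 0, 0, 0, 40]
    - [0, 0, 0, 0, 8]
    - [0, 0, 0, 0, 8]
    - [0, 0, 0, 0, 8]
    - [0, 0, 0, 0, 8]
    - [0, 0, 0, 0, 8]
  newtons: 80

```text
t: 18.42
tool_pos: [504.2, -18.5, 80.9]
ee_rot: [-90.0, -0.1, -6.3]
ft_force: [-1.3, -0.4, 6.4]
opening: 8.9
```

```bash
python3 - <<'E'
from h import *
o=observe(); print(o["t"],o["tool_pos"],o["ee_rot"],o["ft_force"],o["torque"],o["opening"])
E
```

```text
18.425 [504.17508056 -18.46829798  80.91904454] [-8.99986342e+01 -8.18122177e-02 -6.33679094e+00] [-1.27464307 -0.43101668  6.35392188] [-2.05560994e-05  1.73440007e-01 -1.01859506e-01] 8.935043571186982
```

Call:
step_arm:
  commands:
    - [0, -0.8, 0, 0, 8]
    - [4, 0, 0, 0, 8]
    - [4, 0, 0, 0, 8]
    - [4, 0, 0, 0, 8]
    - [4, 0, 0, 0, 8]
    - [4, 0, 0, 0, 8]
    - [4, 0, 0, 0, 8]
    - [4, 0, 0, 0, 8]
    - [4, 0, 0, 0, 8]
    - [4, 0, 0, 0, 8]
    - [0, 0, 0, 0, 8]
    - [0, 0, 0, 0, 8]

```text
t: 19.92
tool_pos: [538.6, -22.4, 81.0]
ee_rot: [-90.0, 0.1, -6.3]
ft_force: [-3.9, -0.8, 6.4]
opening: 9.2
```

```bash
python3 - <<'E'
from h import *
for i in range(2):
    o=observe(); print(o["t"],o["tool_pos"],o["ee_rot"],o["ft_force"],o["torque"],o["opening"])
    im=read_camera(["wrist","scene","top"][i])[:,:,::-1]; cv2.imwrite("pics/t%d.png"%i,im)
E
```

```text
19.925 [538.56633854 -22.43477759  80.95430603] [-9.00211434e+01  8.55917207e-02 -6.33355912e+00] [-3.92010634 -0.80117631  6.40157827] [0.09789529 0.78696769 0.00885644] 9.19507043517883
19.975 [538.54778172 -22.44434208  80.95662578] [-9.00221745e+01  8.46146709e-02 -6.33041064e+00] [-4.15743454  0.50186681  5.46876169] [ 0.10733441  0.74625216 -0.0173234 ] 9.203968871133496
```

View pics/t0.png

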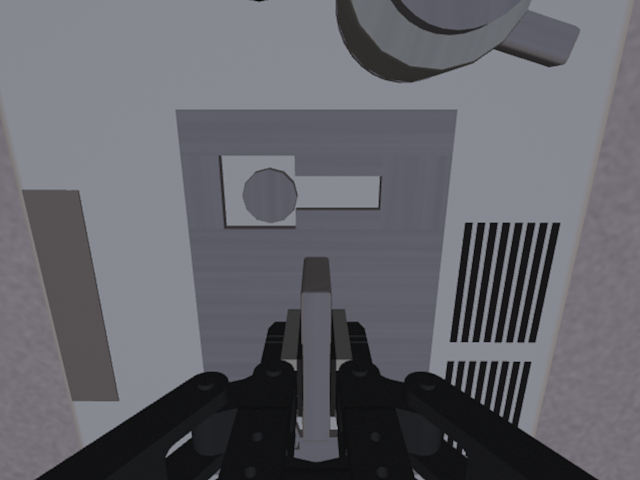

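Call:
step_arm:
  commands:
    - [2.5, 0, 0, 0, 8]
    - [2.5, 0, 0, 0, 8]
    - [0, 0, 0, 0, 8]
    - [0, 0, 0, 0, 8]

```text
t: 20.52
tool_pos: [543.6, -23.0, 81.0]
ee_rot: [-90.0, 0.1, -6.3]
ft_force: [-3.8, 0.3, 4.9]
opening: 9.1
```

```bash
python3 - <<'E'
from h import *
for i in range(1):
    o=observe(); print(o["t"],o["tool_pos"],o["ee_rot"],o["ft_force"],o["torque"],o["opening"])
    im=read_camera(["wrist","scene","top"][i])[:,:,::-1]; cv2.imwrite("pics/u%d.png"%i,im)
cv2.imwrite("pics/uz.png",cv2.resize(im[90:260,150:480],None,fx=2.4,fy=2.4))
E
```

```text
20.525 [543.64031509 -22.98562987  80.95944878] [-9.00199416e+01  7.23262610e-02 -6.33240802e+00] [-3.78278478  0.27874012  4.86790648] [0.13331811 0.73241283 0.03323185] 9.118584404706775
```

View pics/uz.png

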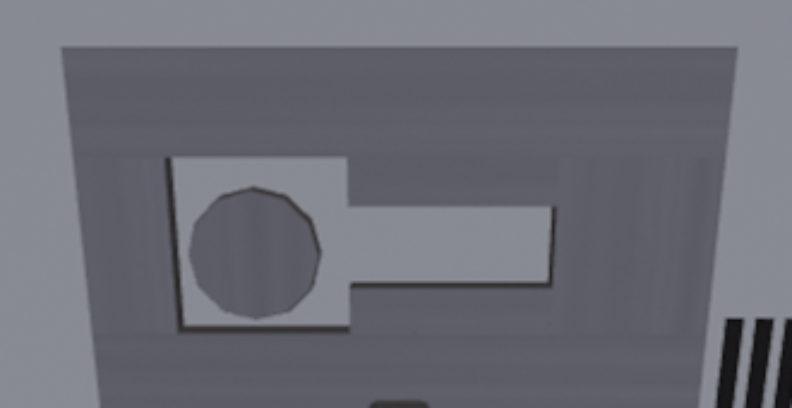

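Call:
step_arm:
  commands:
    - [0, -3, 0, 0, 8]
    - [0, -4, 0, 0, 8]
    - [0, -5, 0, 0, 8]
    - [0, -8, 0, 0, 8]
    - [0, -15, 0, 0, 8]
    - [0, -25, 0, 0, 8]
    - [0, -25, 0, 0, 8]
    - [0, -15, 0, 0, 8]
    - [0, 0, 0, 0, 8]
    - [0, 0, 0, 0, 8]

```text
t: 21.82
tool_pos: [543.7, -23.1, 180.3]
ee_rot: [-90.0, 0.1, -6.3]
ft_force: [-0.1, 0.5, -4.5]
opening: 9.3
```

```bash
python3 - <<'E'
from h import *
for i in range(3):
    o=observe(); print(o["t"],o["tool_pos"],o["ee_rot"],o["ft_force"],o["torque"],o["opening"])
    im=read_camera(["wrist","scene","top"][i])[:,:,::-1]; cv2.imwrite("pics/v%d.png"%i,im)
E
```

```text
21.825 [543.70697084 -23.12166865 180.30395759] [-9.00152751e+01  7.83972911e-02 -6.33515250e+00] [-0.0913857   0.47280601 -4.48676752] [ 0.03180981 -0.01149809 -0.04933388] 9.286510764612443
21.875 [543.5968015  -23.10835685 180.03395466] [-90.01691203   0.10945215  -6.33267571] [ 0.76030124 -0.32118256 -4.33399701] [-0.00060835  0.00356317 -0.05761688] 8.842798538851428
21.925 [543.63425274 -23.04929164 179.97204261] [-90.01237155   0.11402779  -6.32662902] [ 0.46042778  0.68837832 -5.23564418] [ 0.0083942   0.02051276 -0.03764339] 9.119778927884033
```

View pics/v0.png

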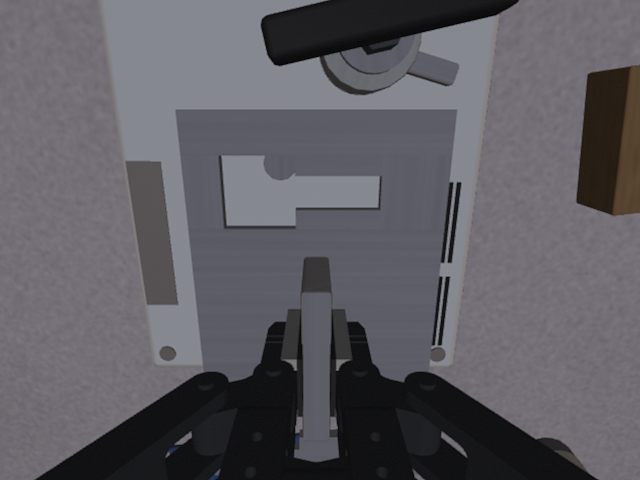

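View pics/v1.png

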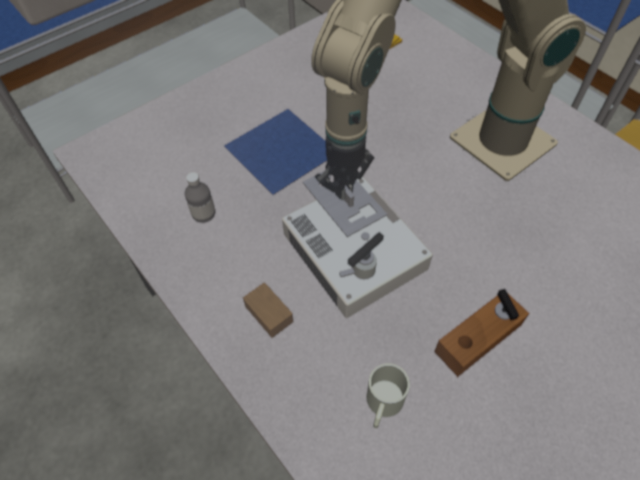

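```bash
python3 - <<'E'
from h import *
im=cv2.imread("pics/scene0.png").astype(int); m=(im[...,0]>im[...,2]+40); m[:100]=0;m[220:]=0;m[:,:200]=0
for c in rect(m)[:1]: print(cv2.minAreaRect(plane("scene",c[:,0],6)[:,:2].astype(np.float32)))
im=cv2.imread("pics/top0.png").astype(int); m=(im[...,0]>im[...,2]+25); print(cv2.minAreaRect(plane("top",rect(m)[0][:,0],6)[:,:2].astype(np.float32)))
E
```

```text
((479.66796875, -352.9136962890625), (211.52171325683594, 211.4027557373047), 0.6950605511665344)
((476.3309326171875, -352.6811828613281), (217.2848358154297, 217.12091064453125), 0.6241083145141602)
```

Call:
step_arm:
  commands:
    - [-3.7, 0, -20, 0, 8]
    - [-3.7, 0, -40, 0, 8]
    - [-3.7, 0, -50, 0, 8]
    - [-3.7, 0, -50, 0, 8]
    - [-3.7, 0, -50, 0, 8]
    - [-3.7, 0, -50, 0, 8]
    - [-3.7, 0, -45, 0, 8]
    - [-3.7, 0, -30, 0, 8]
    - [0, 30, 0, -0.06, 8]
    - [0, 30, 0, -0.06, 8]
    - [0, 0, 0, 0, 8]
    - [0, 0, 0, 0, 8]

```text
t: 23.48
tool_pos: [478.7, -352.8, 121.5]
ee_rot: [-90.0, -0.0, 0.5]
ft_force: [-0.6, -0.7, -3.7]
opening: 9.0
```

Call:
step_arm:
  commands:
    - [0, 10, 0, 0, 8]
    - [0, 0, 0, 0, 8]
    - [0, 0, 0, 0, 8]

```text
t: 23.85
tool_pos: [478.2, -352.8, 111.3]
ee_rot: [-90.0, -0.0, 0.5]
ft_force: [0.0, -0.2, -3.6]
opening: 9.1
```

```bash
python3 - <<'E'
from h import *
for i in range(3):
    o=observe(); print(o["t"],o["tool_pos"],o["ee_rot"],o["ft_force"],o["torque"],o["opening"])
    im=read_camera(["wrist","scene","top"][i])[:,:,::-1]; cv2.imwrite("pics/x%d.png"%i,im)
E
```

```text
23.85 [ 478.18514792 -352.77232407  111.25771456] [-9.00237656e+01 -2.21659173e-02  5.35996583e-01] [ 0.01433726 -0.15017322 -3.63531354] [-0.02630018 -0.07279344  0.03749234] 9.092674871789342
23.9 [ 478.23410528 -352.75489175  111.27940629] [-9.00227558e+01 -2.81244720e-02  5.41431353e-01] [ 0.89844496  1.28534288 -4.7177312 ] [0.0181485  0.01489845 0.01288065] 8.871862771789619
23.95 [ 478.25760088 -352.76362258  111.28307701] [-9.00230269e+01 -3.13053031e-02  5.43046566e-01] [-0.10348318 -0.47363837 -3.9095268 ] [-0.00043018 -0.05946232 -0.02362662] 9.018905875746714
```

View pics/x0.png

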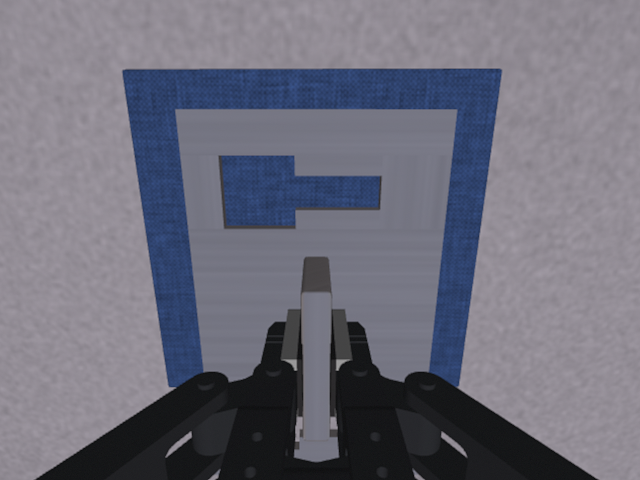

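```bash
python3 - <<'E'
from h import *
o=dict(tool_pos=[478.185,-352.772,111.258],ee_rot=[-90.0238,-.022,.536]);T=wristT(o)
c=plane("wrist",[[123,70],[501,69],[169,387],[459,387]],6,T); print(c.round(1)); print(c.mean(0))
p=plane("wrist",[[176,110],[457,109]],105,T); print("plate edge",p.round(1))
E
```

```text
[[ 365.7 -246.3    6. ]
 [ 582.2 -243.5    6. ]
 [ 368.1 -464.3    6. ]
 [ 585.9 -461.7    6. ]]
[ 475.48573056 -353.94749398    6.        ]
plate edge [[ 427.1 -268.1  105. ]
 [ 526.6 -266.8  105. ]]
```

Call:
step_arm:
  commands:
    - [-1.2, 15, -0.8, 0, 8]
    - [0, 25, 0, 0, 8]
    - [0, 25, 0, 0, 8]
    - [0, 15, 0, 0, 8]
    - [0, 5, 0, 0, 8]
    - [0, 0, 0, 0, 8]
    - [0, 0, 0, 0, 8]
    - [0, 2, 0, 0, 8]
    - [0, 2, 0, 0, 8]
    - [0, 2, 0, 0, 8]
    - [0, 0, 0, 0, 8]
    - [0, 0, 0, 0, 8]

```text
t: 25.5
tool_pos: [476.9, -353.4, 19.9]
ee_rot: [-90.0, -0.0, 0.5]
ft_force: [-0.1, -0.4, -4.5]
opening: 9.6
```

Call:
step_arm:
  commands:
    - [0, 1, 0, 0, 8]
    - [0, 1, 0, 0, 8]
    - [0, 1, 0, 0, 8]
    - [0, 0, 0, 0, 8]
    - [0, 0, 0, 0, 8]

```text
t: 26.12
tool_pos: [476.8, -353.5, 17.0]
ee_rot: [-90.0, -0.0, 0.5]
ft_force: [-0.7, 0.4, -2.8]
opening: 9.5
```

Call:
step_arm:
  commands:
    - [0, 0.6, 0, 0, 8]
    - [0, 0, 0, 0, 8]
    - [0, 0, 0, 0, 8]

```text
t: 26.5
tool_pos: [476.9, -353.5, 17.0]
ee_rot: [-90.0, -0.0, 0.5]
ft_force: [-3.1, 1.4, 5.5]
opening: 9.1
```

Call:
step_arm:
  commands:
    - [0, 0, 0, 0, 14]
    - [0, 0, 0, 0, 30]
    - [0, 0, 0, 0, 30]
    - [0, 0, 0, 0, 30]
    - [0, -10, 0, 0, 30]
    - [0, -30, 0, 0, 30]
    - [0, -50, 0, 0, 30]
    - [0, -50, 0, 0, 30]
    - [0, -50, 0, 0, 30]
    - [0, 0, 0, 0, 30]
    - [0, 0, 0, 0, 30]
    - [0, 0, 0, 0, 30]

```text
t: 28.0
tool_pos: [475.9, -353.0, 205.1]
ee_rot: [-89.9, 0.1, 0.5]
ft_force: [-0.1, -0.9, -0.2]
opening: 30.2
```

```bash
python3 - <<'E'
from h import *
for i in range(3):
    o=observe(); print(o["t"],o["tool_pos"],o["ee_rot"],o["ft_force"],o["opening"])
    if i==0: T=wristT(o)
    im=read_camera(["wrist","scene","top"][i])[:,:,::-1]; cv2.imwrite("pics/y%d.png"%i,im)
i=cv2.imread("pics/y1.png")[90:400,210:540]; cv2.imwrite("pics/y1z.png",cv2.resize(i,None,fx=1.9,fy=1.9,interpolation=cv2.INTER_CUBIC))
E
```

```text
28.0 [ 475.87136727 -353.04243998  205.06470355] [-89.91739924   0.12919553   0.54756456] [-0.11224334 -0.86563779 -0.20485085] 30.21927214274827
28.05 [ 476.01909848 -353.01302351  204.98957349] [-89.91003479   0.12507288   0.55290331] [ 0.1520268  -1.14877323 -0.26868193] 30.012847959059922
28.1 [ 476.18031255 -353.04624644  205.06157758] [-89.9137171    0.11071206   0.55491816] [ 0.33805518 -0.24587484 -0.55430545] 29.994068539577363
```

View pics/y0.png

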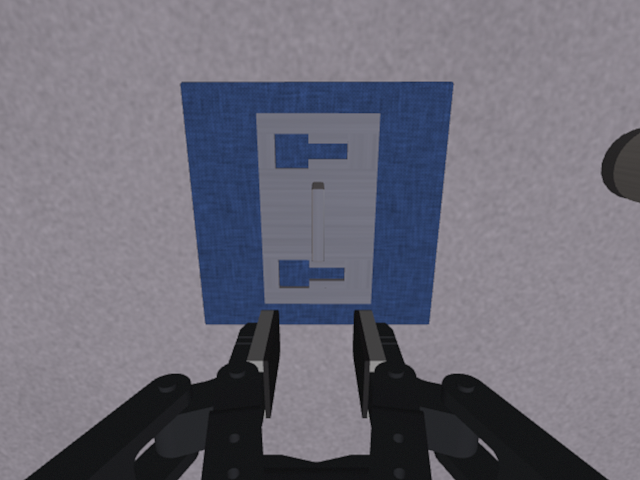

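View pics/y1z.png

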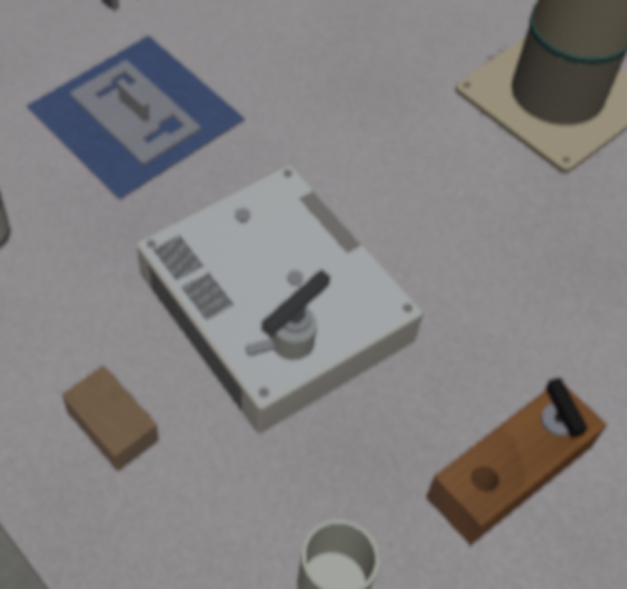

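View pics/y2.png

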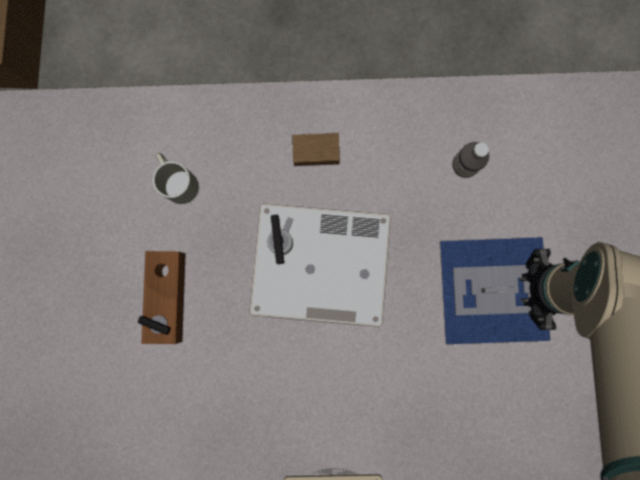

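```bash
python3 - <<'E'
from h import *
print(close_job())
E
```

```text
the job is handed in; nothing more can be done
None
```

The hanger plate is off the heater and lying flat near the middle of the felt, and the key is standing in the opened lock. I handed the job in at about 28 s with the arm raised clear; it reports no verdict.

- **Key:** I read the hex socket's angle with the wrist camera and turned the larger key to match before lowering it. It dropped straight home without a search turn: the tool touched bottom at a height that puts the tip about 4 mm above the heater's back. After release, the crossbar's apparent length agreed with that height. It may be leaning slightly.
- **Lock:** I turned it with the key only. The first turn left the latch finger only just past clear, at about 1.13 rad from square. I turned it a little further, and it then measured about 1.29 rad, against the 1.1 rad needed.
- **Plate:** I slid it about 40 mm until the one stud I could see was centred in its wide slot end. I then lifted it straight off and lowered it until contact showed on the force reading before letting go.
- **Last pictures:** The plate lies flat on the felt. From the poses measured before letting go, it is within about 2 mm of the middle. The mug, spray bottle, carton and small key look unmoved by eye. The highest wrist force I read was about 8 N.
- **Disagreements:** The views differed by 2–4 mm on the lock's position and by about 3 mm on the felt's centre. I went with the wrist camera for the lock and a blend of the views for the felt.

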